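# Release the latched key of the shoe-dryer row

### The job

One of the four identical keys on the shoe dryer's control unit was left latched down, a little lower than the others. Find it, tapping the keys lightly if you need to, and press it fully home with a fingertip, then let go, so that it springs back up and all four keys stand raised. Do not press any raised key in beyond a light tap, and leave the shoe trees, bowl and other things on the shelf where they are.

Things in the scene. Friction and masses are not known exactly. Their poses are not given: they have to be found in the camera images.
- panel: Shoe-dryer control unit: grey box fixed to the white shelf, 110 (its x) x 250 (its y) x 30 mm high, air slots on the far half of its top. Origin: centre of its underside, on the shelf (height 0); z up; turned up to 0.45 rad. Four identical keys stand in one row along its y at y = -78, -26, 26 and 78 mm, x = -15 mm; which key is where, and so the place of the latched one, differs from start to start.
- key_a_top (a point): Centre of the top face of one of the four identical aluminium keys; it moves with the key. Top 38 mm (panel x) by 30 mm (panel y). Raised, it is 46 mm above the shelf, 16 mm above the box; the one latched key sits 7 mm lower, at 39 mm. Keys move straight down only.
- key_b_top (a point): Centre of the top face of one of the four identical aluminium keys; it moves with the key. A raised key of the four yields from about 3 N, then 0.35 N per mm, so a tap of 1.5 to 2 N hardly moves it. Pressed in past 5.5 mm (about 5 N) it counts as pressed and the job is spoiled.
- key_c_top (a point): Centre of the top face of one of the four identical aluminium keys; it moves with the key. Raised height 46 mm, latched height 39 mm above the shelf, for each of the four.
- key_d_top (a point): Centre of the top face of one of the four identical aluminium keys; it moves with the key. The latched key of the four is released by pushing it 4 mm further, to a hard stop 35 mm above the shelf (it yields from about 3 N; push until about 10 N is felt), then letting go: it springs up and stays up. Not pushed to the stop, it stays latched.
- tree_1: Beech shoe tree with chrome knob, loose, 240 x 70 mm, 79 mm high at the knob, on the left of the shelf. Origin: near the middle of its underside. To be left alone.
- tree_2: Beech shoe tree with chrome knob, loose, 240 x 70 mm, 79 mm high at the knob, lying along the far side of the control unit about 35 mm from it. Origin: near the middle of its underside. To be left alone.
- door_stop: Grey rubber door stop, loose, 48 mm across, 30 mm high, beside the -y end of the unit. Origin: centre of its underside. To be left alone.
- brush_block: Steel clothes-brush handle block, loose, 95 x 34 x 23 mm, on the robot's side of the unit. Origin: centre of its underside. To be left alone.
- key_bowl: Sky-blue ceramic key bowl, loose, 124 mm across, 45 mm high, on the right of the shelf. Origin: centre of its underside. To be left alone.
- polish_tin: Round polish tin, loose, 72 mm across, 26 mm high, beside the +y end of the unit. Origin: centre of its underside. To be left alone.
Things that resemble listed ones, but are neither listed nor needed, are in the scene too. Leave any brown look-alike of the part that bears key_c_top alone.

How it is judged:
By the outcome, as a careful person would: the job done as asked, in the order asked, and still so for the second after the job is handed in, with the robot touching nothing.
It also fails if it takes over 43 s, if anything falls off the work surface, if the arm or the gripper's body presses on something with over 40 N, if the wrist force passes 120 N, or if a joint passes its speed limit or range.

### The arm

A 6-joint arm with a two-finger parallel gripper is mounted at the origin on the work surface. World frame = base frame: x ahead of the robot, y to its left, z up, the work surface at z = 0. Lengths are in m, angles in rad, forces in N, time in s.
With the tool pointing down it reaches from about 0.375 to 0.9 m from the base axis. Payload 3.1 kg.
Tool frame: the origin (TCP) lies between the finger pads; the fingertips stand 11 mm ahead of it and the grasp point (between the pads) lies 8 mm behind it; z points along the fingers, y is the direction in which the jaws open and shut (so a half turn about z gives the same grasp; the last joint's range is limited). The gripper opens to 85 mm and grips with 20 to 120 N. Pads are 22 mm wide; open, the fingers measure 114 mm over their backs; the gripper's body (76 mm by 85 mm) begins 54 mm behind the grasp point. The pads swing forward as they close: fully open they stand 13 mm farther back than shut.
Start: joints at [1.048, 0.527, 1.433, -0, 1.181, -0.178], TCP at [0.211, 0.588, 0.242] pointing down, gripper open.
Joint ranges: [-3.08, 3.08], [-0.75, 2.2], [0.22, 2.44], [-1.43, 4.57], [0, 2.65], [-2.85, 2.85]. Speed limits (rad/s): [2.79, 2.79, 3.14, 3.14, 3.14, 3.14].

### API

Orientations are given as a unit quaternion [x, y, z, w].
In Python, from station import manip gives the robot as it stands.
- The arm moves only by the tool move_arm, never from a script. Its argument "deltas" is a list of rows, each a list of 5 numbers: the shift along the tool's x, y, z in units of 40 cm (1.0 is 40 cm), then the turn about the tool's z in units of 0.5 rad (1.0 is 0.5 rad), then the opening in per cent of the stroke, from 0 (shut) to 100 (fully open). In form: [[x, y, z, twist, grip], ...]. A call has exactly 8 rows; each row is the pose to reach, as a shift and turn from the pose commanded when the call began, along the tool's axes at that moment; what a row does not reach only later rows make up. A row lasts 1/12 s, in which the tool goes at most 41.7 mm and 7.16 degrees, less where a joint would pass 70% of its speed; a pose out of reach is approached as far as the arm can. A call with a number of a shift or a turn outside -1 to 1 is refused whole. A call with a gripper value outside its range is refused whole. The fingers move at their own pace and stop on an object; "force" is the grip in N (left out, the last holds). Time passes only in rows, so rows that repeat a pose let the fingers close, or fill a call up. It gives the time, the measured TCP pose, the force and the opening at its end, in the units of the state.
- manip.sense(): the state, without advancing time (a new reading comes with each control period).
- manip.snapshot(name): name is "scene" or "top" or "wrist"; returns (picture, depth): 384x512x3 uint8, red, green, blue; 384x512 float32, m along the optical axis (not along the pixel's ray), 0 where there is no reading.
- manip.get_calibration(name): a dict with "vfov" (degrees; the focal length in pixels is half the picture's height over the tangent of half this angle, whatever the lens; pixels are square), "cx", "cy" (the principal point, pixels), "D" ([k1, k2, p1, p2, k3] as OpenCV has them; the pictures are not rectified), "pose" (4x4, takes a point from camera to world coordinates). Camera axes: x right, y down, z forward; pixel columns grow to the right and rows downward; lengths in m; the calibration is good to about 2 mm. A picture is of the moment at which its call begins: read the wrist's pose just before it. get_calibration takes no time and is no camera call; for the wrist camera it gives the pose at the moment of the call.
- manip.sign_off(): hands the job in, once; it reports no verdict.
The state is a dict: "t": time; "q": joint angles; "qd": joint speeds; "tau": joint torques, N m; "tcp_pos": TCP position; "tool_rot": TCP orientation; "force": force on the tool from outside, world axes, zero at the start; "ft_torque": the same for the moment, N m; "finger_gap": opening from 0.0 (shut) to 1.0 (fully open).
Only numpy, scipy, OpenCV 4.12 (cv2) and the standard library are available. Lean on these libraries where they do the work, as an engineer would, in place of code of your own. Each camera call takes 0.05 s, during which the arm holds its last target.

## Working session

There is one attempt and no reset: what is moved stays moved. The work goes in short steps, Python scripts to look and compute and a tool call to move; the robot and the scene stay as the last step left them, time stands still between calls to the robot, and variables do not carry over. Pictures are saved under pics/ and viewed, and the job is handed in when it is done.

Besides the shell and the picture viewer there is one more tool, called after "Call:" as a command line: name --pt "numbers of a row" for each row, then --argument value for the rest. move_arm: Moves the arm, as the interface text tells. Its arguments: {"type":"object","properties":{"deltas":{"type":"array","items":{"type":"array","items":{"type":"number"}}},"force":{"type":"number"}},"required":["deltas"]}

```bash
mkdir -p pics; cat > h.py <<'E'
import numpy as np, cv2
from station import manip
def save(n,p): cv2.imwrite('pics/'+n+'.png',cv2.cvtColor(p,cv2.COLOR_RGB2BGR))
def K(c):
    f=192/np.tan(np.radians(c['vfov']/2)); return np.array([[f,0,c['cx']],[0,f,c['cy']],[0,0,1]])
def ray(c,uv):
    n=cv2.undistortPoints(np.array(uv,float).reshape(-1,1,2),K(c),np.array(c['D'],float)).reshape(-1,2)
    T=np.array(c['pose']); d=np.c_[n,np.ones(len(n))]@T[:3,:3].T
    return T[:3,3],d
def onplane(c,uv,z):
    o,d=ray(c,uv); return o+d*((z-o[2])/d[:,2])[:,None]
def bydepth(c,uv,dep):
    o,d=ray(c,uv); return o+d*np.array([dep[int(round(v)),int(round(u))] for u,v in uv])[:,None]
E
python3 - <<'E'
from h import *
import pickle
for n in('scene','top'):
    c=manip.get_calibration(n);p,d=manip.snapshot(n);save(n+'0',p);pickle.dump((c,p,d),open(n+'0.pkl','wb'))
    print(n,np.round(c['pose'],3).tolist(),c['vfov'],c['D'])
print(manip.sense())
E
```

```text
scene [[-0.416, 0.708, -0.57, 1.255], [0.909, 0.329, -0.255, 0.326], [0.006, -0.625, -0.781, 1.079], [0.0, 0.0, 0.0, 1.0]] 46.25751908100766 [-0.0507023  0.         0.         0.         0.       ]
top [[0.025, -0.981, 0.195, 0.288], [-1.0, -0.023, 0.01, 0.016], [-0.005, -0.195, -0.981, 1.372], [0.0, 0.0, 0.0, 1.0]] 50.856370482783504 [-0.01474465  0.          0.          0.          0.        ]
{'t': 0.1, 'q': array([ 1.04746179e+00,  5.28356398e-01,  1.43377519e+00, -3.18068615e-05,
        1.18141789e+00, -1.78476661e-01]), 'qd': array([-0.00157377, -0.00268364, -0.00119463, -0.00092365,  0.00166954,
        0.00174679]), 'tau': array([ 7.14121506e-04, -4.43309999e+01, -1.78587359e+01, -1.38453256e-04,
        3.82727696e-03, -4.77023754e-07]), 'tcp_pos': array([0.210937  , 0.58766149, 0.24144146]), 'tool_rot': array([ 1.71569730e-01,  9.85171493e-01, -9.23843233e-04, -3.22516081e-04]), 'force': array([0.04646871, 0.36379212, 0.43757181]), 'ft_torque': array([0.0083953 , 0.02097213, 0.01910428]), 'finger_gap': 1.0029311153412575}
```

View pics/scene0.png

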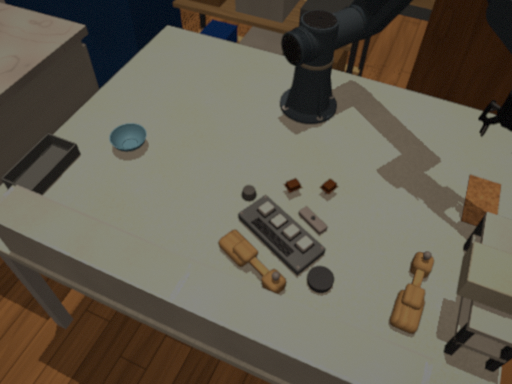

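View pics/top0.png

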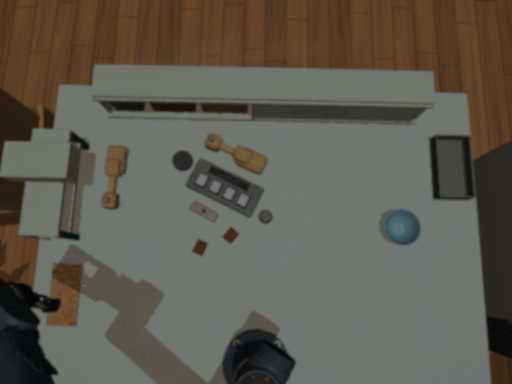

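The scene view shows the panel at about (281,233), with four light keys from (266,208) to (304,243). In the top view the panel is at (225,187), with keys at about (202,180), (215,186), (229,192) and (243,199). The candidates are these four keys and two brown look-alikes in the top view at (231,235) and (200,247), which I will leave alone. Next I'll measure from a close crop.

```bash
python3 - <<'E'
from h import *
import pickle
for n,(x0,y0,x1,y1) in {'scene':(225,180,345,285),'top':(170,140,290,230)}.items():
    c,p,d=pickle.load(open(n+'0.pkl','rb'))
    save(n+'crop',cv2.resize(p[y0:y1,x0:x1],None,fx=6,fy=6,interpolation=cv2.INTER_NEAREST)[:600])
    hsv=cv2.cvtColor(p,cv2.COLOR_RGB2HSV)
    sub=np.zeros(p.shape[:2],np.uint8); 
    g=p.min(2); sub[y0:y1,x0:x1]=1
    # dark body
    body=((p.max(2)<95)&(sub>0)).astype(np.uint8)
    cs,_=cv2.findContours(body,cv2.RETR_EXTERNAL,cv2.CHAIN_APPROX_NONE)
    b=max(cs,key=cv2.contourArea); print(n,'body',cv2.contourArea(b),cv2.minAreaRect(b))
    m=np.zeros_like(body);cv2.drawContours(m,[cv2.convexHull(b)],-1,1,-1)
    m=cv2.erode(m,np.ones((3,3)))
    for th in (110,130):
      k=((g>th)&(m>0)).astype(np.uint8)
      N,L,S,C=cv2.connectedComponentsWithStats(k)
      for i in range(1,N):
        if S[i,4]>15:
            P=onplane(c,[C[i]],.046)[0]
            o,r=ray(c,[C[i]]); zz=np.median(d[L==i]); Q=(o+r*zz)[0]
            print(th,S[i,4],C[i].round(1),P.round(4),'depth',Q.round(4))
E
```

```text
scene body 3154.5 ((281.23870849609375, 233.7445068359375), (89.43939971923828, 39.595481872558594), 44.35625457763672)
110 77 [266.  206.8] [0.5258 0.0559 0.046 ] depth [0.5258 0.0559 0.0459]
110 77 [278.3 219.7] [0.5529 0.1049 0.046 ] depth [0.5487 0.1036 0.0398]
110 89 [291.  229.9] [0.5701 0.1501 0.046 ] depth [0.5698 0.15   0.0456]
110 96 [304.4 242. ] [0.5918 0.1973 0.046 ] depth [0.592  0.1973 0.0464]
top body 2315.5 ((224.41831970214844, 187.1266326904297), (73.54146575927734, 32.888545989990234), 26.113910675048828)
110 41 [201.1 179.5] [0.5896 0.1981 0.046 ] depth [0.5898 0.1982 0.045 ]
110 38 [214.9 186.1] [0.5681 0.1506 0.046 ] depth [0.5682 0.1506 0.0454]
110 40 [228.8 193. ] [0.5453 0.103  0.046 ] depth [0.5468 0.1035 0.0386]
110 39 [242.5 199.6] [0.5242 0.0568 0.046 ] depth [0.5243 0.0568 0.0453]
```

Both cameras agree: the second key, at about (0.547, 0.1035), is 39 mm high and the other three are at 45–46 mm. I'll check the crops, then approach with the gripper shut.

View pics/scenecrop.png

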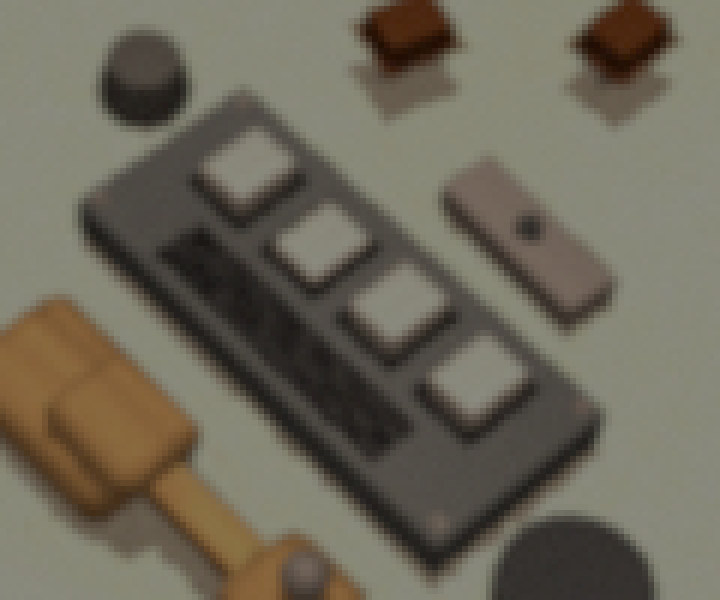

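Call:
move_arm --pt "-0.6 -0.43 0 1 0" --pt "-0.6 -0.43 0 1 0" --pt "-0.6 -0.43 0 1 0" --pt "-0.6 -0.43 0 1 0" --pt "-0.6 -0.43 0 1 0" --pt "-0.6 -0.43 0 1 0" --pt "-0.6 -0.43 0 1 0" --pt "-0.6 -0.43 0 1 0" --force 40

```text
t: 0.77
tcp_pos: [0.3825, 0.3403, 0.2421]
tool_rot: [0.413, 0.911, -0.001, 0.001]
force: [-1.0, 0.3, 0.6]
finger_gap: -0.004
```

```bash
cat >> h.py <<'E'
from scipy.spatial.transform import Rotation as R
def plan(x,y,z,yaw_y=np.radians(-25)):
    s=manip.sense(); M=R.from_quat(s['tool_rot']).as_matrix()
    d=M.T@(np.array([x,y,z])-s['tcp_pos'])/0.4
    a=np.arctan2(M[1,1],M[0,1]); t=(a-yaw_y)
    print('t',s['t'],'tcp',s['tcp_pos'].round(4),'F',s['force'].round(2),'gap',round(s['finger_gap'],3),'q',s['q'].round(2))
    print('units',d.round(4),'twist',round(t/.5,3),'zaxis',M[:,2].round(3))
E
python3 -c "
from h import *
plan(.547,.1035,.12)"
```

```text
t 0.7667 tcp [0.3825 0.3403 0.2421] F [-0.99  0.29  0.62] gap -0.004 q [ 0.51  0.38  1.71 -0.    1.05 -0.21]
units [-0.7156 -0.0809  0.3072] twist 2.313 zaxis [ 0.001 -0.003 -1.   ]
```

The crop shows the second key from the door-stop end, at about (320,240), sitting visibly lower, with shorter side faces than the others. This agrees with the depth.

Call:
move_arm --pt "-0.7 -0.08 0 1 0" --pt "-0.7 -0.08 0 1 0" --pt "-0.7 -0.08 0 1 0" --pt "-0.7 -0.08 0 1 0" --pt "-0.7 -0.08 0 1 0" --pt "-0.7 -0.08 0 1 0" --pt "-0.7 -0.08 0 1 0" --pt "-0.7 -0.08 0 1 0"

```text
t: 1.43
tcp_pos: [0.5453, 0.1098, 0.2422]
tool_rot: [0.625, 0.781, 0.0, 0.002]
force: [0.1, 0.4, -0.3]
finger_gap: 0.003
```

Call:
move_arm --pt "0 0 0.2 1 0" --pt "0 0 0.2 1 0" --pt "0 0 0.2 1 0" --pt "0 0 0.2 1 0" --pt "0 0 0.2 1 0" --pt "0 0 0.2 1 0" --pt "0 0 0.2 1 0" --pt "0 0 0.2 1 0"

```text
t: 2.1
tcp_pos: [0.5411, 0.1149, 0.1629]
tool_rot: [0.796, 0.605, 0.0, 0.0]
force: [1.3, 0.5, -0.1]
finger_gap: 0.001
```

```bash
python3 - <<'E'
from h import *
plan(.547,.1035,.07)
c=manip.get_calibration('wrist');p,d=manip.snapshot('wrist');save('w1',p)
import pickle;pickle.dump((c,p,d),open('w1.pkl','wb'))
E
```

```text
t 2.1 tcp [0.5411 0.1149 0.1629] F [ 1.32  0.54 -0.06] gap 0.001 q [0.01 0.54 1.69 0.   0.91 0.28]
units [-0.0236  0.0216  0.2322] twist 0.329 zaxis [ 0.001  0.    -1.   ]
```

View pics/w1.png

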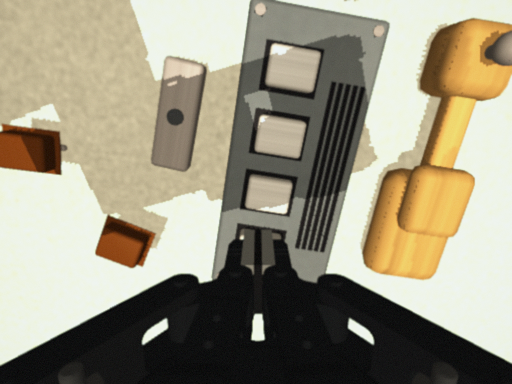

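The wrist view shows keys at (293,68), (281,136) and (270,193), and a fourth behind the fingertips near (258,235). I'll locate them in the world frame.

```bash
python3 - <<'E'
from h import *
import pickle
c,p,d=pickle.load(open('w1.pkl','rb'))
print(np.round(c['pose'],3).tolist())
uv=[(293,70),(281,138),(270,195),(242,231),(276,236)]
print(bydepth(c,uv,d).round(4)); print(onplane(c,uv,.046).round(4))
for a,b,e,f in((268,42,320,95),(255,115,305,158),(247,173,292,213)):
    g=p[b:f,a:e].min(2); k=(g>135).astype(np.uint8)
    N,L,S,C=cv2.connectedComponentsWithStats(k); i=1+S[1:,4].argmax()
    mm=np.zeros(d.shape,bool);mm[b:f,a:e]=L==i
    u=C[i]+[a,b]; z=np.median(d[mm]); o,r=ray(c,[u]); print(u.round(1),S[i],(o+r*z).round(4))
E
```

```text
[[0.963, -0.258, -0.075, 0.56], [-0.269, -0.924, -0.271, 0.184], [0.001, 0.281, -0.96, 0.294], [0.0, 0.0, 0.0, 1.0]]
[[0.5908 0.197  0.0462]
 [0.5697 0.1506 0.0468]
 [0.5487 0.1047 0.039 ]
 [0.5155 0.0778 0.0363]
 [0.5439 0.0654 0.0377]]
[[0.5908 0.197  0.046 ]
 [0.5697 0.1505 0.046 ]
 [0.549  0.1069 0.046 ]
 [0.5171 0.0818 0.046 ]
 [0.5444 0.0692 0.046 ]]
[292.2  66.6] [   0    2   52   46 1831] [[0.5908 0.1994 0.0459]]
[279.4 135.9] [   1    0   49   42 1516] [[0.5689 0.1524 0.0457]]
[268.4 195.5] [   0    5   44   35 1223] [[0.5472 0.1046 0.0388]]
```

The wrist camera confirms it: the key at (0.5475, 0.104) is at 39 mm. I'll move to just above it.

Call:
move_arm --pt "-0.0225 0.022 0.05 0.33 0" --pt "-0.0225 0.022 0.1 0.33 0" --pt "-0.0225 0.022 0.15 0.33 0" --pt "-0.0225 0.022 0.2 0.33 0" --pt "-0.0225 0.022 0.23 0.33 0" --pt "-0.0225 0.022 0.23 0.33 0" --pt "-0.0225 0.022 0.23 0.33 0" --pt "-0.0225 0.022 0.23 0.33 0"

```text
t: 2.82
tcp_pos: [0.5477, 0.1036, 0.0712]
tool_rot: [0.844, 0.536, 0.001, 0.0]
force: [0.5, -0.3, -0.7]
finger_gap: -0.003
```

```bash
python3 - <<'E'
from h import *
plan(.5475,.104,.05)
p,d=manip.snapshot('wrist');save('w2',p)
p,d=manip.snapshot('scene');save('s2',cv2.resize(p[160:290,200:350],None,fx=4,fy=4))
E
```

```text
t 2.8167 tcp [0.5477 0.1036 0.0712] F [ 0.51 -0.28 -0.73] gap -0.003 q [-0.01  0.69  1.73  0.    0.71  0.42]
units [ 0.0007 -0.001   0.0531] twist -0.004 zaxis [ 0.002 -0.    -1.   ]
```

View pics/w2.png

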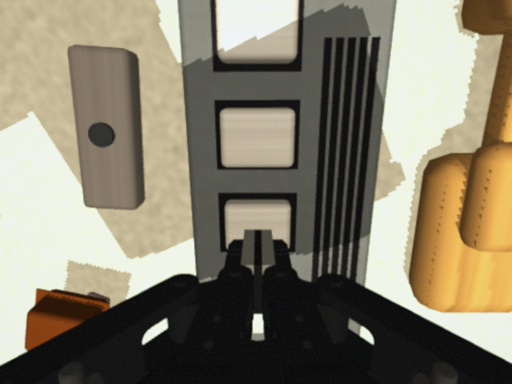

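View pics/s2.png

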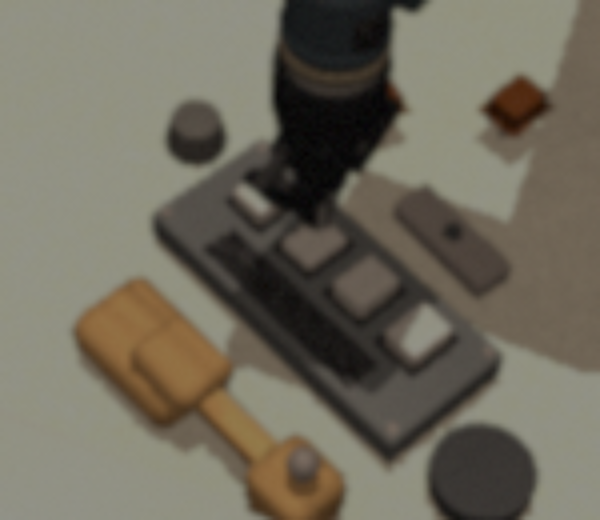

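The wrist view shows the fingertips over the sunken key at about (258,225). I'll descend gently, expecting contact near TCP z = 0.050.

Call:
move_arm --pt "0 0 0.02 0 0" --pt "0 0 0.035 0 0" --pt "0 0 0.042 0 0" --pt "0 0 0.046 0 0" --pt "0 0 0.05 0 0" --pt "0 0 0.053 0 0" --pt "0 0 0.055 0 0" --pt "0 0 0.055 0 0"

```text
t: 3.58
tcp_pos: [0.5468, 0.1035, 0.0484]
tool_rot: [0.844, 0.536, -0.0, -0.0]
force: [-1.9, -1.3, 3.1]
finger_gap: -0.0
```

Contact at about 3 N, at the latched height. Now I'll press on to the stop.

Call:
move_arm --pt "0 0 0.0025 0 0" --pt "0 0 0.004 0 0" --pt "0 0 0.0055 0 0" --pt "0 0 0.007 0 0" --pt "0 0 0.008 0 0" --pt "0 0 0.009 0 0" --pt "0 0 0.009 0 0" --pt "0 0 0.009 0 0"

```text
t: 4.25
tcp_pos: [0.5469, 0.1035, 0.0461]
tool_rot: [0.844, 0.536, 0.0, 0.0]
force: [-4.6, 0.1, 14.0]
finger_gap: -0.001
```

14 N with the fingertip at 35.1 mm, so it is at the hard stop. I'll let go straight up.

Call:
move_arm --pt "0 0 -0.01 0 0" --pt "0 0 -0.03 0 0" --pt "0 0 -0.06 0 0" --pt "0 0 -0.12 0 0" --pt "0 0 -0.2 0 0" --pt "0 0 -0.3 0 0" --pt "0 0 -0.4 0 0" --pt "0 0 -0.45 0 0"

```text
t: 4.92
tcp_pos: [0.5493, 0.1037, 0.23]
tool_rot: [0.844, 0.536, 0.004, 0.002]
force: [0.3, 0.1, 0.3]
finger_gap: 0.001
```

Call:
move_arm --pt "-0.1 -0.3 0 0 0" --pt "-0.1 -0.3 0 0 0" --pt "-0.1 -0.3 0 0 0" --pt "-0.1 -0.3 0 0 0" --pt "-0.1 -0.3 0 0 0" --pt "-0.1 -0.3 0 0 0" --pt "-0.1 -0.3 0 0 0" --pt "-0.1 -0.3 0 0 0"

```text
t: 5.58
tcp_pos: [0.4234, 0.1182, 0.2251]
tool_rot: [0.844, 0.536, 0.001, 0.001]
force: [-0.2, -0.9, 0.2]
finger_gap: 0.004
```

```bash
python3 - <<'E'
from h import *
plan(.5475,.104,.2)
for n,uvs in(('scene',[(266,207),(278,219),(291,230),(304,242)]),('top',[(201,179),(215,186),(229,193),(242,200)])):
    c=manip.get_calibration(n);p,d=manip.snapshot(n);save(n+'3',p)
    print(n,bydepth(c,uvs,cv2.medianBlur(d,3)).round(4))
E
```

```text
t 5.5833 tcp [0.4234 0.1182 0.2251] F [-0.16 -0.9   0.16] gap 0.004 q [ 0.02  0.31  1.9  -0.    0.93  0.46]
units [0.0999 0.2956 0.0634] twist -0.006 zaxis [ 0.002  0.    -1.   ]
scene [[0.5272 0.0564 0.0473]
 [0.5513 0.1035 0.0466]
 [0.57   0.15   0.0455]
 [0.5923 0.1964 0.0463]]
top [[0.5914 0.1987 0.0461]
 [0.5685 0.1505 0.0454]
 [0.4489 0.0701 0.5425]
 [0.523  0.0584 0.0447]]
```

View pics/scene3.png

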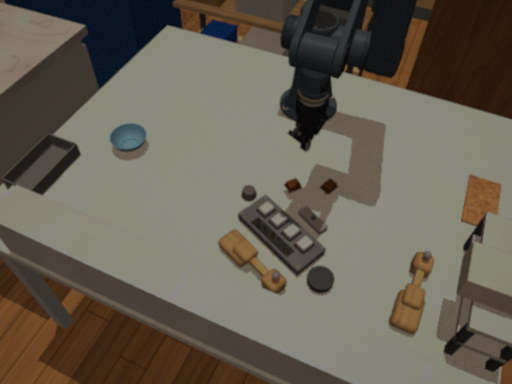

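View pics/top3.png

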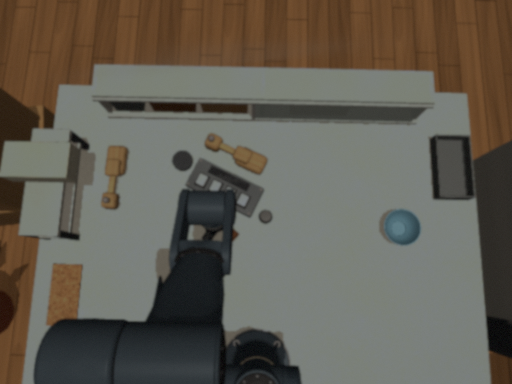

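The scene view reads all four keys, (266,207) to (304,242), at 45.5–47 mm, so all are raised. Everything else is where it was and the arm is clear. In the top view the arm hides the pressed key. I'm handing in.

```bash
python3 -c "
from station import manip
print(manip.sign_off())"
```

```text
the job is handed in; nothing more can be done
None
```

The latched key is released, and all four keys stood raised when I handed the job in at about 5.7 s.

- **Finding it:** The latched key was the second from the door-stop end, at about (0.547, 0.104). All three cameras put it at about 39 mm, and the raised keys they could see at 45–46 mm. I did not need to tap any key.
- **Pressing it:** I pushed it with the shut fingertips until I felt 14 N at 35 mm, which is the hard stop, then lifted straight off.
- **Last checks:** The scene camera read all four keys at 45.5–47.3 mm. The other things on the shelf look unmoved, and the arm is clear of everything. In the top view the arm hid the pressed key, so only the scene camera confirms that it is raised. No checks disagreed.

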